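# Count a chair's set of glides into the tray slot

## Robot

A 6-joint arm with a two-finger parallel gripper is mounted at the origin on the work surface; the furniture and walls round the work are solid. World frame = base frame: x ahead of the robot, y to its left, z up, the work surface at z = 0. Lengths are in m, angles in rad, forces in N, time in s.
With the tool pointing down it reaches from about 0.325 to 0.9 m from the base axis. Payload 3.5 kg.
Tool frame: the origin (TCP) lies on the mounting face of the last link; the fingertips stand ctrl.tips_ahead ahead of it and the grasp point (between the pads) lies 155 mm ahead of it (ctrl.tips_ahead is the distance from the TCP to the fingertips, in m); z points along the fingers, y is the line along which they close (so a half turn about z gives the same grasp; the last joint's range is limited). The gripper opens to 85 mm and grips with 20 to 120 N. Pads are 22 mm wide; open, the fingers measure 114 mm over their backs; the gripper's body (76 mm by 85 mm) begins 54 mm behind the grasp point. The pads swing forward as they close: fully open they stand 13 mm farther back than shut.
Start: joints at [-1.332, 0.276, -0.026, 1.268, 0, 1.467], TCP at [0.209, -0.589, 0.405] pointing down, gripper open.
Joint ranges: [-3.12, 3.12], [-0.85, 1.88], [-1.08, 1.24], [-1.95, 2.15], [-1.57, 1.53], [-3.14, 3.14]. Speed limits (rad/s): [2.57, 2.57, 3.14, 3.14, 3.14, 3.14].

## Interface

Orientations are given as a unit quaternion [x, y, z, w].
In Python, from workcell import ctrl gives the robot as it stands.
- The arm moves only by the shell command python3 -m jog 'ROWS' [FORCE]. ROWS is JSON, a list of rows, each an object of numbers: "gripper": the closure in counts, from 0 (fully open) to 255 (shut); "tx", "ty", "tz": the shift along the tool's x, y, z in mm; "turn": the turn about the tool's z in rad. In form: [{"gripper": .., "tx": .., "ty": .., "tz": .., "turn": ..}, ...]. A call has 1 to 20 rows; each row shifts and turns the commanded pose from where the row before left it, along the tool's axes as they then stand; what a row does not reach is not made up. A row lasts 1/10 s, in which the tool goes at most 50 mm and 8.59 degrees, less where a joint would pass 70% of its speed; a pose out of reach is approached as far as the arm can. A call with a gripper value outside its range is refused whole. The fingers move at their own pace and stop on an object; FORCE is the grip in N (left out, the last holds). Time passes only in rows, so rows that do not move let the fingers close. It gives the time, the measured TCP pose, the force, the opening and the grip force at its end, in the units of the state.
- ctrl.state(): the state, without advancing time (a new reading comes with each control period).
- ctrl.camera(name): name is "scene" or "side" or "wrist"; returns the picture (400x640x3 uint8, red, green, blue); there is no depth.
- ctrl.camera_model(name): a dict with "K" (3x3 intrinsics, pixels), "dist_coeffs" ([k1, k2, p1, p2, k3] as OpenCV has them; the pictures are not rectified), "xyz" and "orientation" of the camera in the world. Camera axes: x right, y up, looking along -z (the intrinsics and any distortion apply to the point x, -y, -z); pixel columns grow to the right and rows downward; lengths in m; the calibration is good to about 2 mm. A picture is of the moment at which its call begins: read the wrist's pose just before it. camera_model takes no time and is no camera call; for the wrist camera it gives the pose at the moment of the call.
- ctrl.job_done(): hands the job in; it is judged then, once.
The state is a dict: "time": time; "q": joint angles; "qd": joint speeds; "tau": joint torques, N m; "ee_pos": TCP position; "tool_rot": TCP orientation; "ft_force": force on the tool from outside, world axes, zero at the start; "moment": the same for the moment, N m; "finger_gap": finger opening in m; "finger_force": force on a finger pad.
Only numpy, scipy, OpenCV 4.12 (cv2) and the standard library are available. Lean on these libraries where they do the work, as an engineer would, in place of code of your own. Each camera call takes 0.05 s, during which the arm holds its last target. There are 200 camera calls.

## Task

Make up a chair's set of four glides on the counting tray: one small glide already lies in the slot. With the fingertips push the other three small ones, one at a time, through the gate and into the slot, leaving the large glide in the wide part of the tray; then slide the shutter fully shut behind them so that the set stays together. Push only: lift nothing, and leave the other things on the bench alone.

Things in the scene. Friction and masses are not known exactly. Their poses are not given: they have to be found in the camera images.
- tray: plywood counting tray fixed on the bench: board 160 mm (x) by 329 mm (y), floor 12 mm above the bench, slippery (friction about 0.3); fences and rails stand 7 mm above the floor. Origin on the bench below the middle of the gate; y points from the wide part through the gate into the slot, z up. Wide part: x = +-65 mm from y = -175 to -85 mm, then narrowing straight to x = +-15 mm at y = -9 mm
- gate (a point): middle of the gate, on the tray floor (12 mm above the bench), where the shutter's blade crosses. The gate is 30 mm wide (tray x = +-15 mm)
- slot_end (a point): middle of the slot's end stop, inner face, on the tray floor, 116 mm beyond the gate. The slot is 30 mm wide between aluminium rails 12 mm wide and 7 mm high; four small glides in a row take 104 mm of its length
- glide_a: small furniture glide in the wide part of the tray at the start: a plain black round nylon puck with a sunk steel washer on top, 26 mm in diameter, 16 mm high, about 30 g. Origin at the centre of its underside, z up
- glide_b: small furniture glide in the wide part of the tray at the start: a plain black round nylon puck with a sunk steel washer on top, 26 mm in diameter, 16 mm high, about 30 g. Origin at the centre of its underside, z up
- glide_c: small furniture glide in the wide part of the tray at the start: a plain black round nylon puck with a sunk steel washer on top, 26 mm in diameter, 16 mm high, about 30 g. Origin at the centre of its underside, z up
- glide_set: the small glide that already lies in the slot near its end stop; the same 26 mm puck, origin at the centre of its underside; it slides freely along the slot
- glide_large: large furniture glide in the wide part of the tray: the same kind of black puck but 36 mm in diameter and 20 mm high, about 60 g, too wide for the gate; stays in the wide part (it may be nudged). Origin at the centre of its underside
- shutter (a joint): slide of the steel shutter: 0 = fully open, clear of the gate; 0.038 m = fully shut across it; starts within 4 mm of open. It closes along the tray's +x direction, needs about 1.5 N and stays where it is left. Its blade is 3 mm thick, no higher than the rails
- shutter_tab (a point): centre of the shutter's upright finger tab, on the side of the gate far from the robot: 24 mm wide (tray y), 3 mm thick (tray x), from 21 to 47 mm above the bench; this point is 36 mm (roughly mid-height) above the bench and moves with the shutter: tray x = -68.5 mm open, -30.5 mm shut. Push its outer (-x) face toward the gate to shut
- spool: thread spool, 38 mm in diameter, 62 mm high, standing on the bench left of the tray; leave alone. Origin at the centre of its underside
- staple_carton: carton of staples, 62 x 98 x 38 mm, on the bench left of the tray; leave alone. Origin at the centre of its underside
- tack_tin: open tin of tacks, 71 mm in diameter, 29 mm high, on the bench left of the tray; leave alone. Origin at the centre of its underside
Mind the look-alikes: they are no part of the job. Leave any red look-alike of the glide_set alone.

How it is judged:
On the way, in this order (a step that is already met when the one before it is completed fails the run):
1. one of the three small glides is in the slot (((y of glide_a in the frame of tray between 0.013 and 0.108 m and x of glide_a in the frame of tray between -0.005 and 0.005 m and height (world z) of glide_a below 0.016 m and angle between glide_a's own z axis and vertical below 0.15 rad) or (y of glide_b in the frame of tray between 0.013 and 0.108 m and x of glide_b in the frame of tray between -0.005 and 0.005 m and height (world z) of glide_b below 0.016 m and angle between glide_b's own z axis and vertical below 0.15 rad) or (y of glide_c in the frame of tray between 0.013 and 0.108 m and x of glide_c in the frame of tray between -0.005 and 0.005 m and height (world z) of glide_c below 0.016 m and angle between glide_c's own z axis and vertical below 0.15 rad))), for 0.1 s.
2. two of them are in the slot ((((y of glide_a in the frame of tray between 0.013 and 0.108 m and x of glide_a in the frame of tray between -0.005 and 0.005 m and height (world z) of glide_a below 0.016 m and angle between glide_a's own z axis and vertical below 0.15 rad) and (y of glide_b in the frame of tray between 0.013 and 0.108 m and x of glide_b in the frame of tray between -0.005 and 0.005 m and height (world z) of glide_b below 0.016 m and angle between glide_b's own z axis and vertical below 0.15 rad)) or ((y of glide_a in the frame of tray between 0.013 and 0.108 m and x of glide_a in the frame of tray between -0.005 and 0.005 m and height (world z) of glide_a below 0.016 m and angle between glide_a's own z axis and vertical below 0.15 rad) and (y of glide_c in the frame of tray between 0.013 and 0.108 m and x of glide_c in the frame of tray between -0.005 and 0.005 m and height (world z) of glide_c below 0.016 m and angle between glide_c's own z axis and vertical below 0.15 rad)) or ((y of glide_b in the frame of tray between 0.013 and 0.108 m and x of glide_b in the frame of tray between -0.005 and 0.005 m and height (world z) of glide_b below 0.016 m and angle between glide_b's own z axis and vertical below 0.15 rad) and (y of glide_c in the frame of tray between 0.013 and 0.108 m and x of glide_c in the frame of tray between -0.005 and 0.005 m and height (world z) of glide_c below 0.016 m and angle between glide_c's own z axis and vertical below 0.15 rad)))), for 0.1 s.
3. all three are in the slot (y of glide_a in the frame of tray between 0.013 and 0.108 m and x of glide_a in the frame of tray between -0.005 and 0.005 m and height (world z) of each of glide_a, glide_b, glide_c below 0.016 m and angle between each of glide_a, glide_b, glide_c's own z axis and vertical below 0.15 rad and y of glide_b in the frame of tray between 0.013 and 0.108 m and x of glide_b in the frame of tray between -0.005 and 0.005 m and y of glide_c in the frame of tray between 0.013 and 0.108 m and x of glide_c in the frame of tray between -0.005 and 0.005 m), for 0.1 s.
4. the shutter is shut (value of joint shutter above 0.035 m), for 0.1 s.
At the end, for the whole second after the job is handed in: all four small glides lie flat in the slot beyond the gate (centres 13 to 108 mm past it, within 5 mm of the slot's middle), the shutter is shut to within 3 mm, the large glide is still in the wide part of the tray, and all are at rest (all of step 3 and y of glide_set in the frame of tray between 0.013 and 0.108 m and x of glide_set in the frame of tray between -0.005 and 0.005 m and height (world z) of glide_set below 0.016 m and angle between glide_set's own z axis and vertical below 0.15 rad and value of joint shutter above 0.035 m and y of glide_large in the frame of tray between -0.175 and -0.025 m and x of glide_large in the frame of tray between -0.065 and 0.065 m and height (world z) of glide_large below 0.021 m and linear speed of each of glide_a, glide_b, glide_c, glide_set, glide_large below 0.01 m/s); the robot touches nothing.
It fails at once if a glide is lifted more than 8 mm off the tray's floor (height (world z) of any of glide_a, glide_b, glide_c, glide_set, glide_large above 0.02 m).
It fails at once if the large glide leaves the wide part of the tray (not (y of glide_large in the frame of tray between -0.175 and -0.025 m and x of glide_large in the frame of tray between -0.065 and 0.065 m and height (world z) of glide_large below 0.021 m)).
It fails at once if another thing on the bench is moved more than 20 mm (distance of any of spool, staple_carton, tack_tin from where it was at the start of the episode above 0.02 m).
It also fails if it takes over 54 s, if anything falls off the work surface, if the arm or the gripper's body presses on something with over 40 N, if the wrist force passes 120 N, or if a joint passes its speed limit or range.

## Working session

There is one attempt and no reset: what is moved stays moved. The work goes in short steps, Python scripts to look and compute and a shell command to move; the robot and the scene stay as the last step left them, time stands still between calls to the robot, and variables do not carry over. Pictures are saved under pics/ and viewed, at most 10 in all, crops included, and the job is handed in when it is done.

```bash
mkdir -p pics; python3 - <<'E'
from workcell import ctrl
import cv2, numpy as np
s=ctrl.state(); print(s['time'],s['ee_pos'],s['tool_rot'],s['finger_gap'],ctrl.tips_ahead)
for n in ['scene','side']:
    im=ctrl.camera(n); cv2.imwrite(f'pics/{n}0.png',im[:,:,::-1])
    m=ctrl.camera_model(n); print(n,m)
E
```

```text
0.0 [ 0.20937004 -0.58845233  0.40354072] [ 9.85437231e-01  1.70035832e-01 -5.20851737e-05 -1.12992891e-03] 0.08520146449077338 0.1734
scene {'K': array([[373.56141654,   0.        , 319.40036634],
       [  0.        , 373.56141654, 200.56739993],
       [  0.        ,   0.        ,   1.        ]]), 'dist_coeffs': array([-0.06157527,  0.        ,  0.        ,  0.        ,  0.        ]), 'xyz': array([-0.19046482,  0.64304193,  0.4599283 ]), 'orientation': array([-0.22670779,  0.4614406 ,  0.77417963, -0.36921815])}
side {'K': array([[413.80724717,   0.        , 318.40422822],
       [  0.        , 413.80724717, 199.71513976],
       [  0.        ,   0.        ,   1.        ]]), 'dist_coeffs': array([-0.07460378,  0.        ,  0.        ,  0.        ,  0.        ]), 'xyz': array([ 0.32476489, -0.69773224,  0.49378536]), 'orientation': array([ 0.52626795, -0.01774262, -0.04969107,  0.84868018])}
```

View pics/scene0.png

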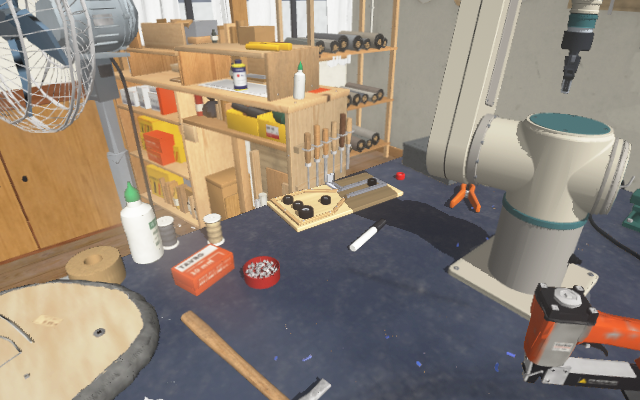

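View pics/side0.png

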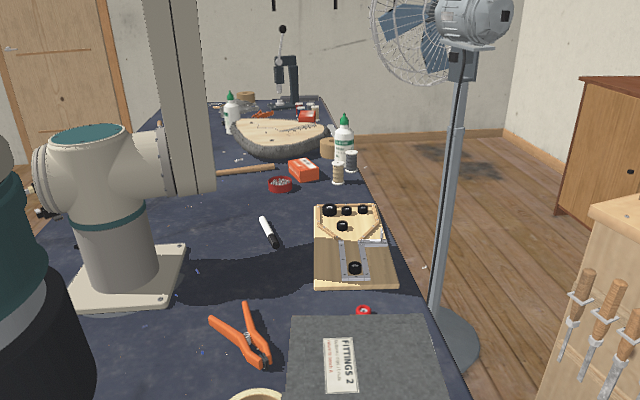

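Side view: the tray is at about (313-400, 203-290), with the slot toward the camera. Four black pucks are in the wide part at (330,210), (347,210), (363,209) and (342,226). The set glide is in the slot at (354,267), and the red look-alike is at (363,310), off the tray. I'll take one close crop to tell large from small.

```bash
python3 - <<'E'
import cv2
im=cv2.imread('pics/side0.png')[195:325,295:415]
cv2.imwrite('pics/crop0.png',cv2.resize(im,None,fx=4.6,fy=4.6,interpolation=cv2.INTER_CUBIC))
E
cat > h.py <<'E'
from workcell import ctrl
import cv2, numpy as np
from scipy.spatial.transform import Rotation as R
def back(m,px,z):
    n=cv2.undistortPoints(np.array(px,float).reshape(-1,1,2),m['K'],m['dist_coeffs']).reshape(-1,2)
    d=R.from_quat(m['orientation']).apply(np.c_[n[:,0],-n[:,1],-np.ones(len(n))])
    c=np.array(m['xyz']); z=np.broadcast_to(z,len(n))
    return c+d*((z-c[2])/d[:,2])[:,None]
def proj(m,P):
    p=R.from_quat(m['orientation']).inv().apply(np.atleast_2d(P)-m['xyz'])
    return cv2.projectPoints(p*[1,-1,-1],np.zeros(3),np.zeros(3),m['K'],m['dist_coeffs'])[0].reshape(-1,2)
E
```

```text
(no output)
```

View pics/crop0.png

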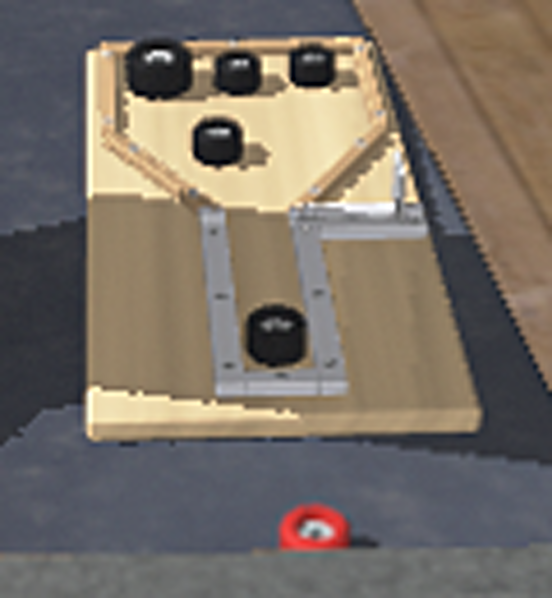

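The crop shows the large glide at far left (160,65). The small ones are at (238,72), (312,66) and (217,142), the set glide is in the slot at (276,335), and the upright tab is at (398,185). The red ring at (315,528) is off limits.

```bash
python3 - <<'E'
from h import *
m=ctrl.camera_model('side')
f=lambda p:[(295+(x+.5)/4.6-.5,195+(y+.5)/4.6-.5) for x,y in p]
pr=lambda t,a:print(t,np.round(a*1000).astype(int).tolist())
pr('near corners top',back(m,f([(87,418),(480,410)]),.012))
pr('far corners fence',back(m,f([(88,45),(372,38)]),.019))
pr('rail ends inner L,R far / near',back(m,f([(225,212),(291,212),(240,372),(315,370)]),.019))
pr('glides',back(m,f([(238,60),(312,55),(217,127),(276,318)]),.028))
pr('large',back(m,f([(160,52)]),.032))
pr('tab mid',back(m,f([(398,185)]),.036))
E
```

```text
near corners top [[368, -86, 12], [526, -103, 12]]
far corners fence [[398, 228, 19], [553, 213, 19]]
rail ends inner L,R far / near [[446, 48, 19], [476, 44, 19], [433, -74, 19], [463, -77, 19]]
glides [[474, 181, 28], [513, 181, 28], [452, 112, 28], [451, -51, 28]]
large [[433, 189, 32]]
tab mid [[524, 33, 36]]
```

```bash
python3 -m jog '[{"gripper":205,"turn":-0.1412},{"turn":-0.1412},{"turn":-0.1412},{"turn":-0.1412},{"turn":-0.1412},{"turn":-0.1412},{"turn":-0.1412},{"turn":-0.1412},{"tx":48,"ty":13},{"tx":48,"ty":13},{"tx":48,"ty":13},{"tx":48,"ty":13},{"tx":48,"ty":13},{"tx":48,"ty":13},{"tx":48,"ty":13},{"tx":48,"ty":13},{"tx":48,"ty":13},{"tx":48,"ty":13},{"tx":48,"ty":13},{"tx":48,"ty":13}]'
python3 -m jog '[{"tx":45,"ty":13},{"tx":45,"ty":13},{},{}]'
python3 - <<'E'
from h import *
s=ctrl.state(); m=ctrl.camera_model('wrist'); im=ctrl.camera('wrist')
x=R.from_quat(s['tool_rot']).as_matrix()
print(s['time'],s['ee_pos'],s['finger_gap'],s['q']);print(x.round(4)); print(m); print(ctrl.tips_ahead)
np.save('m1.npy',m,allow_pickle=True); cv2.imwrite('pics/w1.png',im[:,:,::-1])
E
```

```text
0.1 [ 0.20938795 -0.58849334  0.40365376] 0.0851919117386712 [-1.33240552e+00  2.77072718e-01 -2.77598908e-02  1.26801760e+00
 -6.41615284e-07  1.46739403e+00]
[[ 9.422e-01  3.352e-01 -5.000e-04]
 [ 3.352e-01 -9.422e-01  2.000e-03]
 [ 2.000e-04 -2.000e-03 -1.000e+00]]
{'K': array([[350.27949964,   0.        , 322.60372083],
       [  0.        , 350.27949964, 199.78802021],
       [  0.        ,   0.        ,   1.        ]]), 'dist_coeffs': array([-0.06118056,  0.        ,  0.        ,  0.        ,  0.        ]), 'xyz': array([ 0.28911646, -0.55880829,  0.37358086]), 'orientation': array([-0.13564921,  0.09700858, -0.56856602,  0.80555652])}
0.1734schema error: expected keys gripper, tx, ty, tz, turn
schema error: expected keys gripper, tx, ty, tz, turn
```

View pics/w1.png

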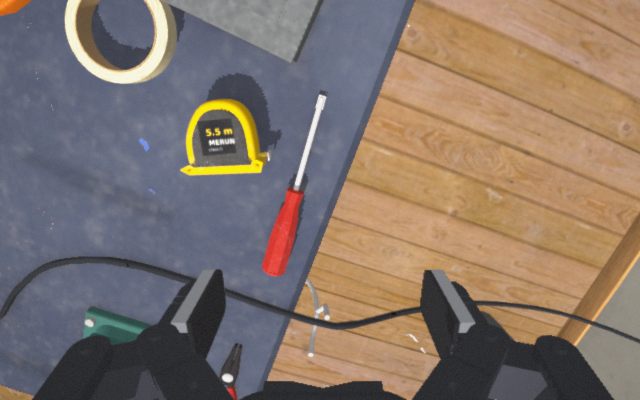

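The wrist picture still shows the start pose, with the bench edge and tape measure. Every row needs all five keys.

```bash
python3 -m jog '[{"gripper":205,"tx":0,"ty":0,"tz":0,"turn":-0.1412},{"gripper":205,"tx":0,"ty":0,"tz":0,"turn":-0.1412},{"gripper":205,"tx":0,"ty":0,"tz":0,"turn":-0.1412},{"gripper":205,"tx":0,"ty":0,"tz":0,"turn":-0.1412},{"gripper":205,"tx":0,"ty":0,"tz":0,"turn":-0.1412},{"gripper":205,"tx":0,"ty":0,"tz":0,"turn":-0.1412},{"gripper":205,"tx":0,"ty":0,"tz":0,"turn":-0.1412},{"gripper":205,"tx":0,"ty":0,"tz":0,"turn":-0.1412},{"gripper":205,"tx":48,"ty":13,"tz":0,"turn":0},{"gripper":205,"tx":48,"ty":13,"tz":0,"turn":0},{"gripper":205,"tx":48,"ty":13,"tz":0,"turn":0},{"gripper":205,"tx":48,"ty":13,"tz":0,"turn":0},{"gripper":205,"tx":48,"ty":13,"tz":0,"turn":0},{"gripper":205,"tx":48,"ty":13,"tz":0,"turn":0},{"gripper":205,"tx":48,"ty":13,"tz":0,"turn":0},{"gripper":205,"tx":48,"ty":13,"tz":0,"turn":0},{"gripper":205,"tx":48,"ty":13,"tz":0,"turn":0},{"gripper":205,"tx":48,"ty":13,"tz":0,"turn":0},{"gripper":205,"tx":48,"ty":13,"tz":0,"turn":0},{"gripper":205,"tx":48,"ty":13,"tz":0,"turn":0}]'
python3 -m jog '[{"gripper":205,"tx":20,"ty":24,"tz":0,"turn":0},{"gripper":205,"tx":0,"ty":0,"tz":0,"turn":0},{"gripper":205,"tx":0,"ty":0,"tz":0,"turn":0}]'
python3 - <<'E'
from h import *
s=ctrl.state(); m=ctrl.camera_model('wrist'); im=ctrl.camera('wrist')
x=R.from_quat(s['tool_rot']).as_matrix()
print(s['time'],s['ee_pos'],s['finger_gap'],s['q']);print(x.round(4)); print(m['xyz']); print(ctrl.tips_ahead)
np.save('m1.npy',m,allow_pickle=True); cv2.imwrite('pics/w2.png',im[:,:,::-1])
E
```

```text
time: 2.15
ee_pos: [0.4219, -0.0291, 0.4048]
tool_rot: [0.741, 0.671, 0.0, 0.0]
ft_force: [1.4, -1.4, 0.8]
finger_gap: 0.0169
finger_force: 0.0
time: 2.45
ee_pos: [0.4477, -0.0132, 0.4044]
tool_rot: [0.741, 0.672, -0.001, -0.0]
ft_force: [-0.5, 0.2, 0.7]
finger_gap: 0.0166
finger_force: 0.0
2.45 [ 0.44768543 -0.01321231  0.40436226] 0.016584619743625992 [-1.73910780e-01 -4.06270929e-02 -3.87577880e-01  1.22513224e+00
 -4.03710281e-04  1.49466142e+00]
[[ 9.760e-02  9.952e-01 -1.300e-03]
 [ 9.952e-01 -9.760e-02 -2.000e-04]
 [-3.000e-04 -1.300e-03 -1.000e+00]]
[0.45573295 0.07239901 0.37423754]
0.1734
```

View pics/w2.png

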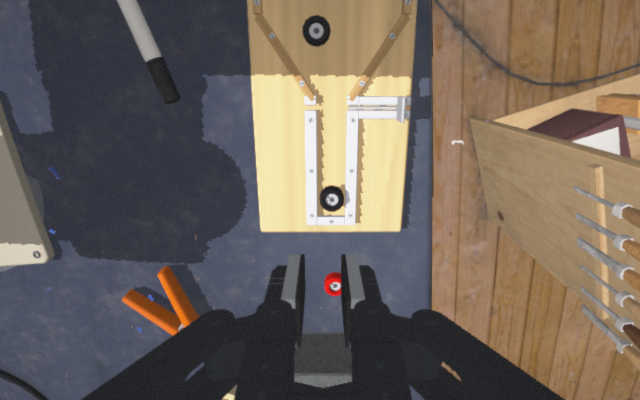

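Wrist view: the slot rails run from (312,100)/(350,100) to the stop at about (332,219). The set glide is at (332,198), one small glide at (316,30), the tab at (404,110), and the red look-alike at (335,285) is off the tray. I'll move forward above the wide part for the rest.

```bash
python3 -m jog '[{"gripper":205,"tx":40,"ty":8,"tz":0,"turn":0},{"gripper":205,"tx":50,"ty":0,"tz":0,"turn":0},{"gripper":205,"tx":40,"ty":0,"tz":0,"turn":0},{"gripper":205,"tx":0,"ty":0,"tz":0,"turn":0},{"gripper":205,"tx":0,"ty":0,"tz":0,"turn":0}]'
python3 - <<'E'
from h import *
pr=lambda t,a:print(t,np.round(a*1000,1).tolist())
m=np.load('m1.npy',allow_pickle=True).item()
pr('corners',back(m,[(261,232),(403,231)],.012))
pr('stop outer/inner L,R',back(m,[(319,217),(347,217)],.019))
pr('rail inner far',back(m,[(316.5,105),(349.5,105)],.019))
pr('glide d,set',back(m,[(316,30),(332,198)],.028)); pr('tab',back(m,[(404,109)],.036))
s=ctrl.state(); m=ctrl.camera_model('wrist'); im=ctrl.camera('wrist')
print(s['time'],s['ee_pos'],s['finger_gap'])
np.save('m2.npy',m,allow_pickle=True); cv2.imwrite('pics/w3.png',im[:,:,::-1])
E
```

```text
time: 3.0
ee_pos: [0.4681, 0.1144, 0.4045]
tool_rot: [0.741, 0.671, -0.001, 0.0]
ft_force: [-0.0, 0.2, -0.4]
finger_gap: 0.0166
finger_force: 0.0
corners [[369.3, -84.8, 12.0], [529.7, -99.3, 12.0]]
stop outer/inner L,R [[437.0, -70.2, 19.0], [467.5, -73.1, 19.0]]
rail inner far [[446.6, 48.3, 19.0], [479.0, 45.2, 19.0]]
glide d,set [[453.3, 115.3, 28.0], [453.2, -46.6, 28.0]]
tab [[528.9, 38.0, 36.0]]
3.0 [0.46809937 0.11441794 0.40452162] 0.01664667256052643
```

View pics/w3.png

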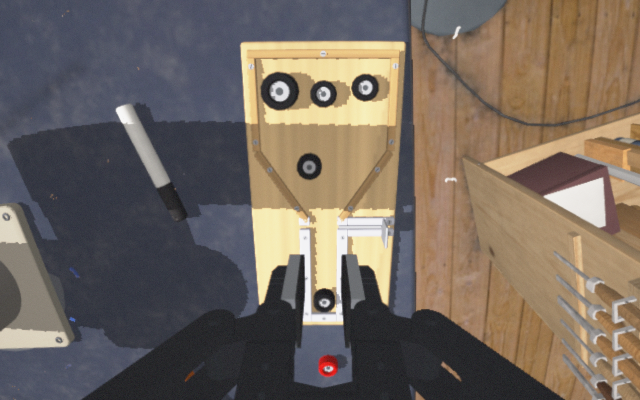

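```bash
python3 - <<'E'
from h import *
m=np.load('m2.npy',allow_pickle=True).item(); s=ctrl.state()
T=R.from_quat(s['tool_rot']).as_matrix(); g=np.array([462.6,43.9])/1e3; u=np.array([.0885,.996]); 
n=dict(d=((309,167),.028),b=((323.5,94),.028),c=((366,88),.028),L=((280,91),.032),
 fl=((249,58),.019),fr=((399,55),.019),tab=((388,231),.036),set=((325,300),.028),gl=((308,219),.019),gr=((341,219),.019))
for k,(p,z) in n.items():
    w=back(m,[p],z)[0]; t=(w-s['ee_pos'])@T*1000; d=w[:2]-g
    print(k,'world',(w*1e3).round(1)[:2],'tool',t[:2].round(1),'tray x,y',np.round([-1e3*(d@[u[1],-u[0]]),-1e3*(d@u)],1))
w=np.r_[g,.012]; print('gate tool',((w-s['ee_pos'])@T*1e3).round(1))
w=np.r_[g-116e-3*u,.012]; print('end tool',((w-s['ee_pos'])@T*1e3).round(1)); print(s['ee_pos'])
E
```

```text
d world [453.6 116.2] tool [  1.2 -14.5] tray x,y [ 15.4 -71.2]
b world [475.3 185.8] tool [72.6  0.1] tray x,y [-1.000e-01 -1.425e+02]
c world [515.9 187.4] tool [78.3 40.4] tray x,y [ -40.4 -147.7]
L world [434.9 192.9] tool [ 75.6 -40.8] tray x,y [  40.8 -145.9]
fl world [408. 226.] tool [105.8 -70.9] tray x,y [  70.5 -176.5]
fr world [550.2 214.4] tool [108.6  71.8] tray x,y [ -72.2 -177.6]
tab world [529.5  40.9] tool [-66.2  68.6] tray x,y [-66.9  -2.9]
set world [454.2 -44.1] tool [-158.2    2.3] tray x,y [ 0.6 88.4]
gl world [445.3  56. ] tool [-59.5 -16.6] tray x,y [ 18.3 -10.6]
gr world [481.3  52.5] tool [-59.5  19.5] tray x,y [-17.9 -10.2]
gate tool [-69.8   1.8 392.6]
end tool [-185.8    3.2  392.7]
[0.46814516 0.11385114 0.40452055]
```

```bash
python3 -m jog '[{"gripper":205,"tx":35,"ty":-14.5,"tz":0,"turn":0},{"gripper":205,"tx":0,"ty":0,"tz":50,"turn":0},{"gripper":205,"tx":0,"ty":0,"tz":50,"turn":0},{"gripper":205,"tx":0,"ty":0,"tz":50,"turn":0},{"gripper":205,"tx":0,"ty":0,"tz":40,"turn":0},{"gripper":205,"tx":0,"ty":0,"tz":10,"turn":0},{"gripper":205,"tx":0,"ty":0,"tz":0,"turn":0},{"gripper":205,"tx":0,"ty":0,"tz":0,"turn":0}]'
for i in 1 2; do python3 -m jog '[{"gripper":205,"tx":0,"ty":0,"tz":5,"turn":0},{"gripper":205,"tx":0,"ty":0,"tz":0,"turn":0}]'; done
```

```text
time: 3.85
ee_pos: [0.459, 0.1506, 0.2065]
tool_rot: [0.742, 0.671, 0.001, 0.001]
ft_force: [0.2, 0.5, 0.6]
finger_gap: 0.0168
finger_force: 0.0
time: 4.05
ee_pos: [0.4587, 0.1512, 0.2012]
tool_rot: [0.741, 0.671, 0.001, 0.001]
ft_force: [0.2, -0.1, 0.4]
finger_gap: 0.0165
finger_force: 0.0
time: 4.25
ee_pos: [0.4576, 0.1513, 0.1947]
tool_rot: [0.741, 0.671, 0.0, 0.0]
ft_force: [-0.4, -1.1, -0.4]
finger_gap: 0.0166
finger_force: 0.0
```

```bash
for i in 1 2; do python3 -m jog '[{"gripper":205,"tx":0,"ty":0,"tz":3,"turn":0},{"gripper":205,"tx":0,"ty":0,"tz":0,"turn":0}]' | egrep 'ee_pos|ft'; done
python3 - <<'E'
from h import *
cv2.imwrite('pics/s1.png',cv2.resize(ctrl.camera('side')[185:285,300:420,::-1],None,fx=5,fy=5,interpolation=cv2.INTER_CUBIC))
E
```

```text
ee_pos: [0.4574, 0.1512, 0.1914]
ft_force: [0.2, -0.0, -0.6]
ee_pos: [0.4574, 0.1511, 0.1883]
ft_force: [-0.9, -1.0, 0.3]
```

View pics/s1.png

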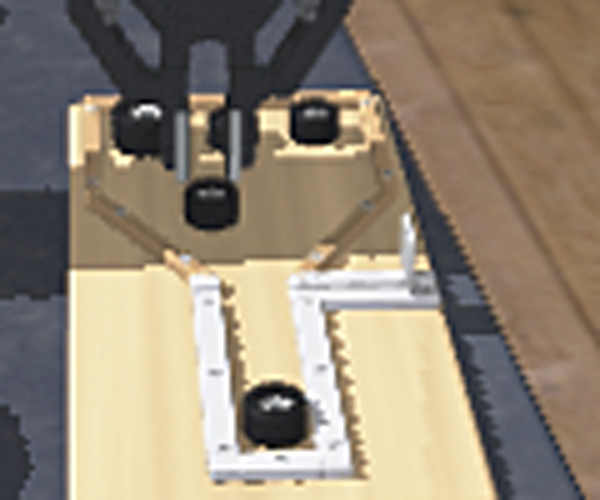

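The side crop shows the two fingertips at (182,180) and (235,178), straddling the space behind the near small glide at (210,205). Checking the tip height from these pixels.

```bash
python3 - <<'E'
from h import *
m=ctrl.camera_model('side'); s=ctrl.state(); T=R.from_quat(s['tool_rot']).as_matrix()
for z in (.010,.015,.02,.025):
  print(z,[((p-s['ee_pos'])@T*1e3).round(1)[:2].tolist() for p in back(m,[(300+182/5,185+181/5),(300+235/5,185+179/5)],z)])
E
```

```text
0.01 [[-2.0, -12.4], [-1.2, 12.8]]
0.015 [[-10.8, -12.8], [-10.0, 12.1]]
0.02 [[-19.7, -13.2], [-18.9, 11.5]]
0.025 [[-28.5, -13.5], [-27.7, 10.9]]
```

```bash
python3 -m jog '[{"gripper":205,"tx":0,"ty":0,"tz":-6.5,"turn":0},{"gripper":205,"tx":-11,"ty":2.6,"tz":0,"turn":0},{"gripper":205,"tx":-11,"ty":2.6,"tz":0,"turn":0},{"gripper":205,"tx":-11,"ty":2.6,"tz":0,"turn":0},{"gripper":205,"tx":-11,"ty":2.6,"tz":0,"turn":0},{"gripper":205,"tx":-11,"ty":2.6,"tz":0,"turn":0},{"gripper":205,"tx":-11,"ty":2.6,"tz":0,"turn":0},{"gripper":205,"tx":0,"ty":0,"tz":0,"turn":0}]'
cat >> h.py <<'E'
P0=np.array([0.46814516,0.11385114,0.40452055])
T0=np.array([[.0976,.9952],[.9952,-.0976]])
def tool():   # TCP in the tool-aligned frame at P0 (mm): gate (-69.8,1.8), slot end (-185.8,3.2)
    s=ctrl.state(); return np.round((s['ee_pos']-P0)[:2]@T0*1e3,1), s['ee_pos'].round(4), s['time'], s['ft_force'].round(1)
E
python3 - <<'E'
from h import *
print(tool())
cv2.imwrite('pics/w4.png',cv2.resize(ctrl.camera('side')[185:285,300:420,::-1],None,fx=5,fy=5,interpolation=cv2.INTER_CUBIC))
E
```

```text
time: 5.5
ee_pos: [0.4669, 0.0825, 0.1952]
tool_rot: [0.742, 0.67, -0.0, 0.0]
ft_force: [-0.4, -0.7, -0.4]
finger_gap: 0.0168
finger_force: 0.0
(array([-31.3,   1.8]), array([0.4669, 0.0825, 0.1952]), 5.5, array([-0.4, -0.7, -0.4]))
```

View pics/w4.png

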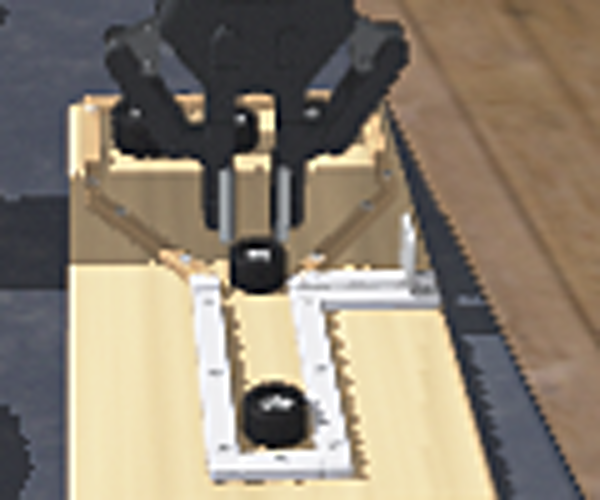

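The puck sits centred in the cradle at the gate at (259,262), between the rail ends at 222 and 291. Pushing it through.

```bash
python3 -m jog '[{"gripper":205,"tx":-9,"ty":0,"tz":0,"turn":0},{"gripper":205,"tx":-9,"ty":0,"tz":0,"turn":0},{"gripper":205,"tx":-9,"ty":0,"tz":0,"turn":0},{"gripper":205,"tx":-9,"ty":0.4,"tz":0,"turn":0},{"gripper":205,"tx":-9,"ty":0.4,"tz":0,"turn":0},{"gripper":205,"tx":-9,"ty":0,"tz":0,"turn":0},{"gripper":205,"tx":-9,"ty":0,"tz":0,"turn":0},{"gripper":205,"tx":0,"ty":0,"tz":0,"turn":0}]'
python3 - <<'E'
from h import *
print(tool())
E
python3 -m jog '[{"gripper":205,"tx":8,"ty":0,"tz":0,"turn":0},{"gripper":205,"tx":0,"ty":0,"tz":-40,"turn":0},{"gripper":205,"tx":0,"ty":0,"tz":-40,"turn":0},{"gripper":205,"tx":0,"ty":0,"tz":0,"turn":0}]'
python3 - <<'E'
from h import *
print(tool())
m=ctrl.camera_model('side'); im=ctrl.camera('side'); cv2.imwrite('pics/s2.png',im[:,:,::-1])
# dark blobs (pucks) inside the tray
k=(im.max(2)<60).astype('uint8'); k[:, :300]=0
n,l,st,c=cv2.connectedComponentsWithStats(k)
for i in range(1,n):
    if 20<st[i,4]<4000 and 200<c[i][1]<290 and c[i][0]<400: print(st[i], c[i].round(1),(((back(m,[c[i]],.02)[0]-P0)[:2]@T0)*1e3).round(1))
E
```

```text
time: 6.35
ee_pos: [0.4611, 0.0201, 0.1952]
tool_rot: [0.742, 0.671, -0.0, 0.0]
ft_force: [0.1, -0.5, 0.8]
finger_gap: 0.0174
finger_force: 0.0
(array([-93.9,   2.1]), array([0.4611, 0.0201, 0.1952]), 6.35, array([ 0.1, -0.5,  0.8]))
time: 6.75
ee_pos: [0.465, 0.0298, 0.2804]
tool_rot: [0.741, 0.671, 0.004, 0.004]
ft_force: [1.3, 0.3, 0.9]
finger_gap: 0.0166
finger_force: 0.0
(array([-84. ,   5.1]), array([0.465 , 0.0298, 0.2804]), 6.75, array([1.3, 0.3, 0.9]))
[322 204  15  13 133] [329.2 210.1] [ 72.2 -42.8]
[300 226  14  17  66] [308.8 233.8] [-37.5 -90.9]
[348 249  12  11 101] [353.3 254.4] [-121.7    0.7]
[349 262  12  13 116] [354.6 268.2] [-169.1   -0.7]
```

```bash
python3 -m jog '[{"gripper":205,"tx":48,"ty":9.5,"tz":0,"turn":0},{"gripper":205,"tx":48,"ty":9.5,"tz":0,"turn":0},{"gripper":205,"tx":48,"ty":9.5,"tz":0,"turn":0},{"gripper":205,"tx":49,"ty":9.5,"tz":0,"turn":0},{"gripper":205,"tx":0,"ty":0,"tz":0,"turn":0},{"gripper":205,"tx":0,"ty":0,"tz":0,"turn":0}]'
python3 - <<'E'
from h import *
print(tool())
E
```

```text
time: 7.4
ee_pos: [0.5181, 0.2188, 0.2736]
tool_rot: [0.74, 0.672, -0.001, -0.001]
ft_force: [0.3, -0.1, 0.5]
finger_gap: 0.0169
finger_force: 0.0
(array([109.3,  39.5]), array([0.5181, 0.2188, 0.2736]), 7.4, array([ 0.3, -0.1,  0.5]))
```

```bash
python3 -m jog '[{"gripper":205,"tx":0,"ty":0.5,"tz":40,"turn":0},{"gripper":205,"tx":0,"ty":0,"tz":38,"turn":0},{"gripper":205,"tx":0,"ty":0,"tz":0,"turn":0},{"gripper":205,"tx":-10,"ty":0,"tz":0,"turn":0},{"gripper":205,"tx":-10,"ty":0,"tz":0,"turn":0},{"gripper":205,"tx":-10,"ty":0,"tz":0,"turn":0},{"gripper":205,"tx":-10,"ty":0,"tz":0,"turn":0},{"gripper":205,"tx":-10,"ty":0,"tz":0,"turn":0},{"gripper":205,"tx":-10,"ty":0,"tz":0,"turn":0},{"gripper":205,"tx":0,"ty":0,"tz":0,"turn":0}]'
python3 - <<'E'
from h import *
print(tool())
E
```

```text
time: 8.4
ee_pos: [0.5132, 0.1564, 0.1973]
tool_rot: [0.742, 0.67, -0.0, 0.0]
ft_force: [-0.1, 0.4, -0.4]
finger_gap: 0.0169
finger_force: 0.0
(array([46.7, 40.7]), array([0.5132, 0.1564, 0.1973]), 8.4, array([-0.1,  0.4, -0.4]))
```

```bash
python3 -m jog '[{"gripper":205,"tx":-9.7,"ty":-4.9,"tz":1.5,"turn":0},{"gripper":205,"tx":-9.7,"ty":-4.9,"tz":0,"turn":0},{"gripper":205,"tx":-9.7,"ty":-4.9,"tz":0,"turn":0},{"gripper":205,"tx":-9.7,"ty":-4.9,"tz":0,"turn":0},{"gripper":205,"tx":-9.7,"ty":-4.9,"tz":0,"turn":0},{"gripper":205,"tx":-9.7,"ty":-4.9,"tz":0,"turn":0},{"gripper":205,"tx":-9.7,"ty":-4.9,"tz":0,"turn":0},{"gripper":205,"tx":-9.7,"ty":-4.9,"tz":0,"turn":0},{"gripper":205,"tx":0,"ty":0,"tz":0,"turn":0}]'
python3 - <<'E'
from h import *
print(tool())
im=ctrl.camera('side'); cv2.imwrite('pics/s3.png',cv2.resize(im[185:285,300:420,::-1],None,fx=5,fy=5,interpolation=cv2.INTER_CUBIC))
E
```

```text
time: 9.3
ee_pos: [0.4656, 0.0833, 0.1955]
tool_rot: [0.742, 0.671, -0.001, -0.0]
ft_force: [0.4, 0.2, 0.7]
finger_gap: 0.0167
finger_force: 0.0
(array([-30.6,   0.5]), array([0.4656, 0.0833, 0.1955]), 9.3, array([0.4, 0.2, 0.7]))
```

View pics/s3.png

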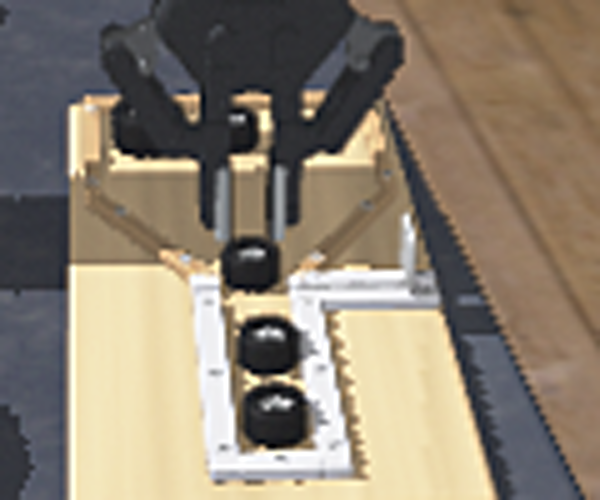

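Side crop: one glide is in the slot at (268,345) beside the set glide at (275,413). The second is at the gate at (250,263), about 2-3 mm left of centre, so I'll shift right and push it through slowly.

```bash
python3 -m jog '[{"gripper":205,"tx":-4,"ty":1.2,"tz":0,"turn":0},{"gripper":205,"tx":-5,"ty":0.8,"tz":0,"turn":0},{"gripper":205,"tx":-5,"ty":0,"tz":0,"turn":0},{"gripper":205,"tx":-5,"ty":0,"tz":0,"turn":0},{"gripper":205,"tx":-8,"ty":0,"tz":0,"turn":0},{"gripper":205,"tx":-9,"ty":0,"tz":0,"turn":0},{"gripper":205,"tx":-9,"ty":0,"tz":0,"turn":0},{"gripper":205,"tx":-9,"ty":0,"tz":0,"turn":0},{"gripper":205,"tx":-5,"ty":0,"tz":0,"turn":0},{"gripper":205,"tx":0,"ty":0,"tz":0,"turn":0}]'
python3 - <<'E'
from h import *
print(tool())
E
python3 -m jog '[{"gripper":205,"tx":8,"ty":0,"tz":0,"turn":0},{"gripper":205,"tx":0,"ty":0,"tz":-40,"turn":0},{"gripper":205,"tx":0,"ty":0,"tz":-40,"turn":0},{"gripper":205,"tx":48,"ty":0,"tz":0,"turn":0},{"gripper":205,"tx":48,"ty":0,"tz":0,"turn":0},{"gripper":205,"tx":48,"ty":0,"tz":0,"turn":0},{"gripper":205,"tx":0,"ty":0,"tz":0,"turn":0},{"gripper":205,"tx":0,"ty":0,"tz":0,"turn":0}]'
cat > blobs.py <<'E'
from h import *
print(tool())
m=ctrl.camera_model('side'); im=ctrl.camera('side')
k=(im.max(2)<60).astype('uint8'); k[:, :300]=0
n,l,st,c=cv2.connectedComponentsWithStats(k)
for i in range(1,n):
    if 20<st[i,4]<4000 and 200<c[i][1]<290 and c[i][0]<400: print(st[i], c[i].round(1),(((back(m,[c[i]],.02)[0]-P0)[:2]@T0)*1e3).round(1))
cv2.imwrite('pics/s_%.2f.png'%ctrl.state()['time'],cv2.resize(im[185:285,300:420,::-1],None,fx=5,fy=5,interpolation=cv2.INTER_CUBIC))
E
python3 blobs.py
```

```text
time: 10.35
ee_pos: [0.4628, 0.0246, 0.1957]
tool_rot: [0.742, 0.671, -0.0, 0.0]
ft_force: [-1.8, -0.0, -0.2]
finger_gap: 0.0169
finger_force: 0.5
(array([-89.3,   3.4]), array([0.4628, 0.0246, 0.1957]), 10.35, array([-1.8, -0. , -0.2]))
time: 11.15
ee_pos: [0.4781, 0.1783, 0.2759]
tool_rot: [0.74, 0.672, 0.0, 0.001]
ft_force: [-0.0, 0.0, -0.3]
finger_gap: 0.0168
finger_force: 0.0
(array([65.1,  3.6]), array([0.4781, 0.1783, 0.2759]), 11.15, array([-0. ,  0. , -0.3]))
[322 204  15  13 132] [329.1 210.1] [ 72.4 -42.8]
[342 206  10  10  67] [346.2 210.8] [66.6 -1.6]
[304 227  10  10  31] [310.4 231.1] [-26.  -87.5]
[301 239  13   7  23] [308.2 243.7] [-77.8 -91.6]
[348 247  13  28 266] [353.9 260.8] [-144.3    0. ]
```

```bash
python3 -m jog '[{"gripper":212,"tx":43,"ty":-2,"tz":0,"turn":0},{"gripper":212,"tx":0,"ty":0,"tz":0,"turn":0},{"gripper":212,"tx":0,"ty":0,"tz":0,"turn":0}]'
python3 - <<'E'
from h import *
print(tool())
w=np.load('m2.npy',allow_pickle=True).item()
m=ctrl.camera_model('wrist'); im=ctrl.camera('wrist'); cv2.imwrite('pics/w5.png',im[:,:,::-1])
im=ctrl.camera('side')
print(im[222:282,347:362].max(2))
E
```

```text
time: 11.5
ee_pos: [0.4803, 0.2191, 0.2756]
tool_rot: [0.741, 0.671, -0.0, 0.0]
ft_force: [-0.2, -0.6, 0.5]
finger_gap: 0.0146
finger_force: 0.0
(array([105.9,   1.8]), array([0.4803, 0.2191, 0.2756]), 11.5, array([-0.2, -0.6,  0.5]))
[[145 145 146 144 145 144 146 147 149 150 146 144 146 152 155]
 [145 145 144 145 144 143 146 150 151 150 148 147 146 150 153]
 [146 146 146 147 144 143 145 148 151 150 148 147 147 150 152]
 [146 145 145 146 143 144 146 146 150 151 148 147 146 151 154]
 [145 146 145 145 145 143 144 146 149 153 150 147 148 148 153]
 [147 145 147 145 145 144 146 148 150 151 149 149 145 148 151]
 [145 146 147 145 147 143 146 145 151 151 149 147 146 148 152]
 [145 147 147 147 144 143 145 145 149 152 152 147 147 149 152]
 [145 147 148 147 143 145 143 146 149 152 153 146 148 148 151]
 [145 147 147 148 145 143 144 145 149 153 151 150 148 149 151]
 [145 147 148 149 147 144 144 145 147 151 152 152 147 147 149]
 [146 147 149 149 146 145 143 145 147 152 151 151 148 148 149]
 [146 147 150 149 148 144 145 146 146 151 153 153 147 148 151]
 [145 147 149 149 148 145 143 145 145 150 150 
[... 2215 characters left out ...]
2  85]
 [125 102  35  41  41  39  40  38  36  36  38  34  31  29  82]
 [128 137  72  35  38  37  37  40  36  33  31  30  26  37 100]
 [141 139 138  71  25  25  24  28  28  21  22  20  37 105 150]
 [203 126 133 130 136 219  66  12  48  58  87 101 156 147 137]
 [214 145 173 194 246 250 255 255 255 255 255 255 255 255 253]
 [245 255 255 255 254 253 254 254 163 153 229 252 249 248 247]
 [246 252 246 246 246 246 246 248 246 235 230 248 246 246 246]
 [255 252 253 253 252 252 251 251 252 251 250 249 247 245 242]
 [177 199 174 176 178 176 176 177 177 177 176 170 171 173 177]
 [178 170 179 181 181 182 190 187 188 186 186 185 184 185 184]
 [225 208 117 120 120 151 229 226 227 236 253 245 138 191 253]]
```

The numeric dump shows three washers in a row in the slot. Now the last small glide: descend behind it and push straight.

```bash
python3 -m jog '[{"gripper":212,"tx":1,"ty":0,"tz":42,"turn":0},{"gripper":212,"tx":0,"ty":0,"tz":38,"turn":0},{"gripper":212,"tx":0,"ty":0,"tz":0,"turn":0},{"gripper":212,"tx":-10,"ty":0,"tz":0,"turn":0},{"gripper":212,"tx":-10,"ty":0,"tz":0,"turn":0},{"gripper":212,"tx":-10,"ty":0,"tz":0,"turn":0},{"gripper":212,"tx":-10,"ty":0,"tz":0,"turn":0},{"gripper":212,"tx":-10,"ty":0,"tz":0,"turn":0},{"gripper":212,"tx":-10,"ty":0,"tz":0,"turn":0},{"gripper":212,"tx":-10,"ty":0,"tz":0,"turn":0},{"gripper":212,"tx":-10,"ty":0,"tz":0,"turn":0},{"gripper":212,"tx":-10,"ty":0,"tz":0,"turn":0},{"gripper":212,"tx":-10,"ty":0,"tz":0,"turn":0},{"gripper":212,"tx":-10,"ty":0,"tz":0,"turn":0},{"gripper":212,"tx":-10,"ty":0,"tz":0,"turn":0},{"gripper":212,"tx":-10,"ty":0,"tz":0,"turn":0},{"gripper":212,"tx":0,"ty":0,"tz":0,"turn":0}]'
python3 blobs.py
```

```text
time: 13.3
ee_pos: [0.4673, 0.0902, 0.1957]
tool_rot: [0.742, 0.671, -0.0, 0.0]
ft_force: [-0.2, -0.3, 0.4]
finger_gap: 0.0147
finger_force: 0.0
(array([-23.6,   1.4]), array([0.4673, 0.0902, 0.1957]), 13.3, array([-0.2, -0.3,  0.4]))
[300 225  14  19  89] [308.5 232.9] [-33.6 -91.7]
[345 231  11  11  87] [350.2 236.2] [-51.2  -0.5]
[348 247  13  28 266] [353.9 260.8] [-144.3    0. ]
```

```bash
python3 -m jog '[{"gripper":212,"tx":-6,"ty":0.4,"tz":0,"turn":0},{"gripper":212,"tx":-6,"ty":0,"tz":0,"turn":0},{"gripper":212,"tx":-6,"ty":0,"tz":0,"turn":0},{"gripper":212,"tx":-6,"ty":0,"tz":0,"turn":0},{"gripper":212,"tx":-6,"ty":0,"tz":0,"turn":0},{"gripper":212,"tx":-6,"ty":0,"tz":0,"turn":0},{"gripper":212,"tx":-5,"ty":0,"tz":0,"turn":0},{"gripper":212,"tx":-4,"ty":0,"tz":0,"turn":0},{"gripper":212,"tx":0,"ty":0,"tz":0,"turn":0}]'
python3 blobs.py; python3 -m jog '[{"gripper":212,"tx":8,"ty":0,"tz":0,"turn":0},{"gripper":212,"tx":0,"ty":0,"tz":-40,"turn":0},{"gripper":212,"tx":0,"ty":0,"tz":-50,"turn":0},{"gripper":212,"tx":-50,"ty":0,"tz":0,"turn":0},{"gripper":212,"tx":-40,"ty":0,"tz":0,"turn":0},{"gripper":212,"tx":0,"ty":0,"tz":0,"turn":0},{"gripper":212,"tx":0,"ty":0,"tz":0,"turn":0}]'
python3 - <<'E'
from h import *
print(tool()); m=ctrl.camera_model('wrist'); np.save('m6.npy',m,allow_pickle=True)
im=ctrl.camera('wrist'); sd=ctrl.camera('side')
cv2.imwrite('pics/w6.png',np.hstack([cv2.resize(im,(480,300)),cv2.resize(sd[190:290,305:405],(300,300),interpolation=cv2.INTER_CUBIC)])[:,:,::-1])
cv2.imwrite('pics/w6f.png',im[:,:,::-1])
E
```

```text
time: 14.25
ee_pos: [0.4634, 0.046, 0.1957]
tool_rot: [0.742, 0.671, -0.0, 0.0]
ft_force: [-1.1, -0.8, 0.4]
finger_gap: 0.0142
finger_force: 0.0
(array([-68. ,   1.9]), array([0.4634, 0.046 , 0.1957]), 14.25, array([-1.1, -0.8,  0.4]))
[ 322  164   62   75 1889] [353.8 200.8] [119.5  21.4]
[300 226  14  17  82] [308.1 233.1] [-34.2 -92.5]
[347 241  15  34 315] [353.7 258.7] [-137.2    0.2]
time: 15.0
ee_pos: [0.4552, -0.0352, 0.2858]
tool_rot: [0.742, 0.671, 0.0, -0.0]
ft_force: [-0.4, 0.3, -0.4]
finger_gap: 0.0145
finger_force: 0.0
(array([-149.6,    1.7]), array([ 0.4552, -0.0352,  0.2858]), 15.0, array([-0.4,  0.3, -0.4]))
```

View pics/w6.png

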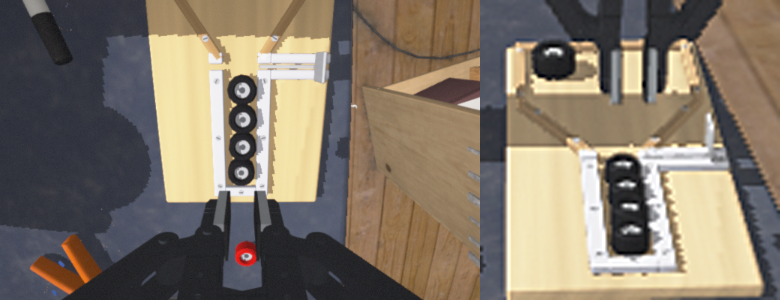

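All four glides are in a row in the slot, with washers at (242,90), (243,119), (242,147) and (241,172) in the wrist half. The large glide is still far back, and the shutter with its tab at (321,67) is open. Measuring the row and the tab.

```bash
python3 - <<'E'
from h import *
m=np.load('m6.npy',allow_pickle=True).item(); k=640/480
f=lambda p,z:print(p,((back(m,[((p[0]+.5)*k-.5,(p[1]+.5)*k-.5)],z)[0]-P0)[:2]@T0*1e3).round(1))
for p in [(242,90),(243,119),(242,147),(241,172)]: f(p,.026)
f((239,188),.019); f((322,54),.047); f((322,80),.036)
E
```

```text
(242, 90) [-89.    1.6]
(243, 119) [-114.4    2.4]
(242, 147) [-140.7    1.4]
(241, 172) [-165.9    0.4]
(239, 188) [-186.6   -1.7]
(322, 54) [-59.7  62.2]
(322, 80) [-79.7  67.1]
```

```bash
python3 -m jog '[{"gripper":255,"tx":27,"ty":33,"tz":0,"turn":0},{"gripper":255,"tx":27,"ty":33,"tz":0,"turn":0},{"gripper":255,"tx":26,"ty":33,"tz":0,"turn":0},{"gripper":255,"tx":0,"ty":0,"tz":0,"turn":0},{"gripper":255,"tx":0,"ty":0,"tz":42,"turn":0},{"gripper":255,"tx":0,"ty":0,"tz":42,"turn":0},{"gripper":255,"tx":0,"ty":0,"tz":0,"turn":0},{"gripper":255,"tx":0,"ty":0,"tz":0,"turn":0}]'
python3 - <<'E'
from h import *
print(tool()); im=ctrl.camera('side')
m=ctrl.camera_model('side')
P=lambda tx,ty,z: proj(m,np.r_[P0[:2]+T0@(np.array([tx,ty])/1e3),z])[0]
for ty in (67,70): print('tab at',ty,P(-70,ty,.036),P(-82,ty,.036))
cv2.imwrite('pics/s7.png',im[:,:,::-1])
print(im[232,380:412].tolist())
E
```

```text
time: 15.9
ee_pos: [0.5605, 0.0355, 0.2011]
tool_rot: [0.741, 0.672, -0.001, -0.001]
ft_force: [0.1, 0.0, 0.8]
finger_gap: 0.0001
finger_force: 0.0
(array([-69. ,  99.6]), array([0.5605, 0.0355, 0.2011]), 15.9, array([0.1, 0. , 0.8]))
tab at 67 [382.71289449 233.62641822] [383.53333615 236.59185619]
tab at 70 [384.12181126 233.59277812] [384.95942283 236.55757853]
[[173, 167, 159], [219, 221, 226], [255, 255, 255], [115, 104, 86], [85, 79, 72], [49, 55, 64], [56, 59, 65], [56, 59, 64], [56, 57, 65], [59, 59, 66], [66, 66, 69], [59, 59, 63], [46, 47, 51], [42, 43, 45], [50, 49, 51], [102, 104, 106], [150, 154, 156], [128, 131, 133], [52, 51, 53], [100, 102, 105], [151, 155, 158], [125, 128, 130], [52, 52, 57], [30, 33, 40], [112, 93, 81], [158, 129, 106], [131, 106, 84], [119, 95, 74], [134, 108, 81], [151, 122, 90], [150, 121, 90], [146, 116, 88]]
```

```bash
python3 -m jog '[{"gripper":255,"tx":-0.5,"ty":-6,"tz":0,"turn":0},{"gripper":255,"tx":0,"ty":-6,"tz":0,"turn":0},{"gripper":255,"tx":0,"ty":-6,"tz":0,"turn":0},{"gripper":255,"tx":0,"ty":-6,"tz":0,"turn":0},{"gripper":255,"tx":0,"ty":-6,"tz":0,"turn":0},{"gripper":255,"tx":0,"ty":-6,"tz":0,"turn":0},{"gripper":255,"tx":0,"ty":-6,"tz":0,"turn":0},{"gripper":255,"tx":0,"ty":0,"tz":0,"turn":0}]'
for i in 1 2 3; do python3 -m jog '[{"gripper":255,"tx":0,"ty":-3,"tz":0,"turn":0},{"gripper":255,"tx":0,"ty":0,"tz":0,"turn":0}]' | egrep 'ee_pos|ft_'; done
python3 - <<'E'
from h import *
print(tool()); im=ctrl.camera('side'); print(im[230:236,360:396].max(2))
E
```

```text
time: 16.75
ee_pos: [0.5186, 0.0385, 0.2015]
tool_rot: [0.741, 0.671, -0.001, -0.001]
ft_force: [0.2, 0.3, 0.4]
finger_gap: -0.0001
finger_force: 0.0
ee_pos: [0.5164, 0.0387, 0.2014]
ft_force: [-0.3, -0.1, 0.2]
ee_pos: [0.5135, 0.039, 0.2015]
ft_force: [0.3, -0.1, 0.7]
ee_pos: [0.5105, 0.0393, 0.2016]
ft_force: [1.5, 0.4, -0.4]
(array([-70.1,  49.5]), array([0.5105, 0.0393, 0.2016]), 17.35, array([ 1.5,  0.4, -0.4]))
[[147 151 155 156 153 157 185 227  38  43  43  80 172 148 111  51 133 152
  117  40  50  99 164 137  60  67  65  65  65  60  95 153 146 148 150 147]
 [147 152 154 157 155 160 219 255  50  50  47  80 172 146 110  54 133 152
  118  39  46  95 162 147  77  67  69  65  64  63 106 162 148 145 149 148]
 [147 149 155 157 148 125 226 255  52  44  47  80 172 147 109  51 132 148
   92  40  57 118 161 147  86  63  64  64  66  66  59  94 153 144 142 141]
 [147 148 153 146 130 213 213 244 105  36  42  80 173 144  83  67 155 147
   89  40  55 118 160 153 133  62  64  68  66  64  65 104 161 150 145 147]
 [144 146 155 197 215 212 206 206 102  36  42  88 173 145  79  68 159 146
   90  39  52 112 157 150 138  58  64  67  65  66  66  56  96 155 145 146]
 [140 147 184 191 217 224 204 197 103  35  40  82 160 147  79  68 158 146
   86  31  50 119 141 136 128  75  62  64  65  67  66  65 107 161 152 146]]
```

```bash
for i in 1 2 3 4; do python3 -m jog '[{"gripper":255,"tx":0,"ty":-1.5,"tz":0,"turn":0},{"gripper":255,"tx":0,"ty":0,"tz":0,"turn":0},{"gripper":255,"tx":0,"ty":0,"tz":0,"turn":0}]' | egrep 'ee_pos|ft_'; done
```

```text
ee_pos: [0.5093, 0.0394, 0.2017]
ft_force: [0.6, -0.6, -0.2]
ee_pos: [0.5079, 0.0395, 0.2017]
ft_force: [1.0, 0.2, 1.0]
ee_pos: [0.5068, 0.0397, 0.2019]
ft_force: [2.3, -1.0, -0.8]
ee_pos: [0.5062, 0.0397, 0.2022]
ft_force: [5.8, 0.1, -3.3]
```

```bash
python3 -m jog '[{"gripper":255,"tx":0,"ty":-2,"tz":0,"turn":0},{"gripper":255,"tx":0,"ty":0,"tz":0,"turn":0},{"gripper":255,"tx":0,"ty":0,"tz":0,"turn":0}]' | egrep 'ee_pos|ft_'
python3 -m jog '[{"gripper":255,"tx":0,"ty":8,"tz":0,"turn":0},{"gripper":255,"tx":0,"ty":8,"tz":0,"turn":0},{"gripper":255,"tx":0,"ty":0,"tz":-50,"turn":0},{"gripper":255,"tx":0,"ty":0,"tz":-50,"turn":0},{"gripper":255,"tx":-50,"ty":-20,"tz":0,"turn":0},{"gripper":255,"tx":-50,"ty":-20,"tz":0,"turn":0},{"gripper":255,"tx":0,"ty":0,"tz":0,"turn":0},{"gripper":255,"tx":0,"ty":0,"tz":0,"turn":0}]'
python3 blobs.py
python3 - <<'E'
from h import *
m=ctrl.camera_model('wrist'); im=ctrl.camera('wrist'); cv2.imwrite('pics/w8.png',im[:,:,::-1])
f=lambda tx,ty,z: proj(m,np.r_[P0[:2]+T0@(np.array([tx,ty])/1e3),z])[0]
print('expect tab shut',f(-70,32.3,.047),'3mm short',f(-70,35.3,.047),'open',f(-70,70,.047))
for p in [(-89,1.6),(-114.4,2.4),(-140.7,1.4)]: print('glide',f(*p,.026))
r,c=f(-70,32.3,.047)[::-1].round().astype(int)
print(r,c); print(im[r-8:r+12:2,c-14:c+16].max(2))
s=ctrl.camera('side'); print(s[222:240,355:380].max(2))
E
```

```text
ee_pos: [0.5055, 0.0398, 0.2026]
ft_force: [8.2, -0.8, -4.8]
time: 19.7
ee_pos: [0.4719, -0.051, 0.3014]
tool_rot: [0.742, 0.67, -0.0, -0.001]
ft_force: [0.3, 0.4, -0.1]
finger_gap: -0.0
finger_force: 0.0
(array([-163.7,   19.8]), array([ 0.4719, -0.051 ,  0.3014]), 19.7, array([ 0.3,  0.4, -0.1]))
[322 204  15  13 133] [329.2 210.1] [ 72.2 -42.8]
[301 226  13   6  25] [306.8 227.4] [ -9.  -95.8]
[301 229  13  16  42] [310.1 237.5] [-53.  -87.8]
[347 242  15  33 312] [353.7 258.9] [-1.377e+02  1.000e-01]
expect tab shut [343.30061511  67.03551864] 3mm short [348.26421571  67.03477289] open [405.46364786  67.2710452 ]
glide [295.86763763  97.77675816]
glide [297.95347896 135.27704241]
glide [297.4826634  171.78040429]
67 343
[[243 243 238 211 245 244 241 231 190 217 229 217 174 140 165 169 167 169
  169 170 165 164 166 165 165 167 168 165 169 170]
 [242 242 237 205 244 242 239 227 189 216 230 217 173 136 160 164 161 163
  160 158 161 161 160 162 161 162 161 159 156 161]
 [203 203 207 186 225 211 196 188 183 218 231 214 170 129 137 142 142 144
  144 144 144 152 146 133 132 131 132 133 
[... 2075 characters left out ...]
58 160 207 233 112 133 129 136 147 140
  141 144 147 149 145 146 149]
 [147 152 153 152 149 150 152 152 125 162 202 158 126 126 141 151 146 142
  140 142 147 150 146 146 146]
 [146 150 153 152 149 149 145 119 104 178 211 134 122 140 163 155 146 141
  141 143 147 150 148 146 146]
 [147 150 153 151 147 141 129 215 188 208 207 132 137 166 165 158 146 143
  141 141 147 150 149 145 145]
 [143 146 151 147 149 191 217 221 223 183 208 150 160 166 163 158 148 145
  141 141 144 149 149 147 143]
 [130 133 137 143 186 218 213 214 139 158 206 148 162 161 157 149 145 142
  138 140 143 146 145 138 133]
 [250 250 251 243 241 239 226 226 202 186 199 150 187 189 191 186 176 177
  176 174 176 173 174 245 255]]
```

The tab sits at column 339 against 343 expected for shut. The end stop was felt (8 N), and the four glides and the large one are unchanged. Handing in.

```bash
python3 -c "
from workcell import ctrl
print(ctrl.job_done())"
```

```text
the job is handed in; nothing more can be done
None
```

I handed the job in at about 20 s: by the camera readings, all four small glides are in the slot, the shutter is pushed fully shut against its stop, and the large glide is still in the wide part; the judge's verdict was not shown.

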